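# Lock the toy wagon's wheel with a spring cotter

## Task

One spring cotter in the clear rack has its straight leg snapped off short: put that one in the lime tray. Take a sound one from the rack and lock the wagon's wheel nearest the robot with it: push its straight leg through the slanting cross hole in the end of the axle until the bow snaps over the axle and the clip is fully home, then let go. Leave the other sound clip in its slot and everything else where it stands.

Things in the scene. Friction and masses are not known exactly. Their poses are not given: they have to be found in the camera images.
- clip_a: Sound spring cotter, 5 mm wire, orange grip, 140 mm long, 70 g, upright in a rack slot, leg down. Origin: its seat point, on the straight leg, to lie at the axle's centre when home. +z back along the leg to the grip, +x from leg to bow, y across the flat clip. Leg: from the grip to a round tip at z -64.5. Bow beside it: wire centre x 13 at z 0, neck x 7.5 z -16, flared tip x 20 z -36.
- clip_b: Second sound spring cotter, identical to clip_a, same frame. Only one of the two is used; whichever you like.
- clip_a_grip (a point): Middle of clip_a's moulded grip, at (8, 0, 36.5) mm in its frame, same axes. The grip is a box 40 mm along x, 18 mm along y, 45 mm along z (z +14 to +59 of the clip), topped by a wire eye up to z +75. Best held across its 40 mm width, a little above its middle.
- clip_b_grip (a point): The same point on clip_b.
- clip_a_bow (a joint): How far clip_a's springy bow is spread, rad: 0 at rest, about 0.13 while the neck rides over the axle, back near 0 once snapped over. Pushing it over takes about 10 to 15 N along the leg.
- clip_b_bow (a joint): The same for clip_b.
- clip_broken: The bad spring cotter: same grip, bow, frame and stand in the rack as clip_a, about 60 g, but its leg is snapped off and ends at z -8.5 mm, well short of the bow's tip, which is its lowest point at z -38.5.
- broken_mid (a point): Middle of the broken clip: at (8, 0, 20) mm in its frame; axes as clip_broken.
- rack: Fixed clear acrylic rack, base 70 x 232 mm; origin under its centre, z up. Two end cheeks carry a 16 mm thick comb, 36 mm deep (x), top 92 mm high, with six upright slots 10 mm wide, 36 mm apart along y, open at the top and at +x. The grips' undersides rest on the comb, the wires hang below it. The clips' flat plane lies along the rack's x (clip x = rack x); they come straight up, clear after 80 mm.
- axle_hole (a point): Centre of the near axle's cross hole, 80 mm above the table. z: hole axis, up and back towards the robot, 25 to 41 degrees from vertical; y: along the axle, inwards. Axle 24 mm thick, 20 mm in a groove at the hole; hole 7.4 mm, upper mouth flared. Home: clip origin here, clip z along this z, clip x along + or - this x (bow on either side); the grip stops on the axle 2 mm deeper.
- wagon: Fixed child's wooden wagon, red wheels, 480 x 430 x 225 mm; origin on the table below the near cross hole; x along it, y inwards. Its near axle (stiff, does not turn when pushed) ends at y -18 mm; hub (40 mm diameter) from y +12, wheel (160 mm) from y +36, side boards from y +74, 200 mm high. The wheel at x 270 has its clip fitted already, for comparison.
- tray: Lime plastic tray, loose, outside 200 (x) x 160 (y) x 30 mm, walls and floor about 4 mm; origin at the centre of its underside, z up.
- pot: Empty terracotta pot, rim diameter 120, height 100 mm, loose, origin under its centre. To be left alone.
- pencil_tin: Aluminium pencil tin with pencils, diameter 72, height with pencils about 190 mm, loose, origin under its centre. To be left alone.
- star_mold: Hard teal crayon mold shaped like a star, 116 mm across, 20 mm thick, loose, origin under its centre. To be left alone.
- mug: Blue mug, diameter 80, height 92 mm, loose, origin under its centre, handle to its +y. To be left alone.
- mallet: Rubber mallet lying on the table, 230 mm long along its x, head 50 mm thick and 85 mm wide, loose. To be left alone.
- washer: Spare steel washer lying flat, diameter 52, 5 mm thick, loose. To be left alone.
Not all that is in view belongs to the job. What is shaped like the clip_a but purple is not meant. Leave any turquoise look-alike of the clip_b alone.

How it is judged:
At the end, for the whole second after the job is handed in: A sound clip is home in the near axle, still: seat point within 6 mm of the hole centre, leg within 17 degrees of its axis, bow spread under 0.05 rad. The other sound clip stands in its slot (moved under 15 mm, upright within 11 degrees). The broken clip lies still within the tray walls (((distance between clip_a and axle_hole below 0.006 m and angle between the z axis of clip_a and the z axis of axle_hole, either way round below 0.3 rad and value of joint clip_a_bow below 0.05 rad and linear speed of clip_a below 0.02 m/s and distance of clip_b from where it was at the start of the episode below 0.015 m and angle between clip_b's own z axis and vertical below 0.2 rad) or (distance between clip_b and axle_hole below 0.006 m and angle between the z axis of clip_b and the z axis of axle_hole, either way round below 0.3 rad and value of joint clip_b_bow below 0.05 rad and linear speed of clip_b below 0.02 m/s and distance of clip_a from where it was at the start of the episode below 0.015 m and angle between clip_a's own z axis and vertical below 0.2 rad)) and x of broken_mid in the frame of tray between -0.096 and 0.096 m and y of broken_mid in the frame of tray between -0.076 and 0.076 m and z of broken_mid in the frame of tray between 0 and 0.06 m and linear speed of clip_broken below 0.02 m/s); the robot touches nothing.
It fails at once if a bystander (pot, pencil tin, star mold, mug, mallet or washer) is moved more than 30 mm (distance of any of pot, pencil_tin, star_mold, mug, mallet, washer from where it was at the start of the episode above 0.03 m).
It fails at once if the tray is moved more than 50 mm (distance of tray from where it was at the start of the episode above 0.05 m).
It also fails if it takes over 51 s, if anything falls off the work surface, if the arm or the gripper's body presses on something with over 40 N, if the wrist force passes 120 N, or if a joint passes its speed limit or range.

## Robot

A 6-joint arm with a two-finger parallel gripper is mounted at the origin on the work surface. World frame = base frame: x ahead of the robot, y to its left, z up, the work surface at z = 0. Lengths are in m, angles in rad, forces in N, time in s.
With the tool pointing down it reaches from about 0.3 to 0.85 m from the base axis. Payload 5.4 kg.
Tool frame: the origin (TCP) lies midway between the tips of the shut fingers; the grasp point (between the pads) lies 19 mm behind it (manip.grip_point_offset is the distance from the TCP to the grasp point, in m); x points along the fingers, z is the direction in which the jaws open and shut, and the axes are right-handed (so a half turn about x gives the same grasp; the last joint's range is limited). The gripper opens to 85 mm and grips with 20 to 120 N. Pads are 22 mm wide; open, the fingers measure 114 mm over their backs; the gripper's body (76 mm by 85 mm) begins 54 mm behind the grasp point. The pads swing forward as they close: fully open they stand 13 mm farther back than shut.
Start: joints at [-1.388, 0.158, 1.597, -0, 1.386, -0.21], TCP at [0.22, -0.531, 0.231] pointing down, gripper open.
Joint ranges: [-2.91, 2.91], [-0.94, 2.29], [0.18, 2.7], [-1.29, 4.43], [0.17, 2.64], [-3, 3]. Speed limits (rad/s): [2.57, 2.57, 3.14, 3.14, 3.14, 3.14].

## Interface

Orientations are given as a 3x3 rotation matrix whose columns are the frame's x, y, z axes.
In Python, from rig import manip gives the robot as it stands.
- The arm moves only by the shell command python3 -m pendant 'ROWS' [OPENING] [FORCE]. ROWS is JSON, a list that holds one entry, the list of rows, each a list of 6 numbers: the shift along the tool's x, y, z each as a share of 0.5 m, from -1 to 1, then the turn, a rotation vector about the tool's x, y, z each as a share of 120 degrees, from -1 to 1. A call has 1 to 12 rows; each row shifts and turns the commanded pose from where the row before left it, along the tool's axes as they then stand; what a row does not reach is not made up. A row lasts 1/10 s, in which the tool goes at most 50 mm and 8.59 degrees, less where a joint would pass 70% of its speed; a pose out of reach is approached as far as the arm can. A call with a number of a shift or a turn outside -1 to 1 is refused whole. A call with a gripper value outside its range is refused whole. OPENING is the finger opening in mm, from 0 to 85.4, set as the call begins (- or left out, the last holds). The fingers move at their own pace and stop on an object; FORCE is the grip in N (left out, the last holds). Time passes only in rows, so rows that do not move let the fingers close. It gives the time, the measured TCP pose, the force and the opening at its end, in the units of the state.
- manip.get_obs(): the state, without advancing time (a new reading comes with each control period).
- manip.grab_frame(name): name is "scene" or "top" or "wrist"; returns a dict with "img" (420x560x3 uint8, red, green, blue), "fx", "fy", "cx", "cy" (pixels), "extrinsics" (4x4, takes a point from camera to world coordinates). Camera axes: x right, y up, looking along -z (the intrinsics and any distortion apply to the point x, -y, -z); pixel columns grow to the right and rows downward; lengths in m; the calibration is good to about 2 mm. A picture is of the moment at which its call begins. There is no depth.
- manip.job_done(): hands the job in, once; it reports no verdict.
The state is a dict: "time_s": time; "q": joint angles; "dq": joint speeds; "effort": joint torques, N m; "ee_pos": TCP position; "eef_rot": TCP orientation; "ft_force": force on the tool from outside, world axes, zero at the start; "ft_torque": the same for the moment, N m; "opening": opening from 0.0 (shut) to 1.0 (fully open).
Only numpy, scipy, OpenCV 4.12 (cv2) and the standard library are available. Lean on these libraries where they do the work, as an engineer would, in place of code of your own. Each camera call takes 0.05 s, during which the arm holds its last target. There are 200 camera calls.

## Working session

There is one attempt and no reset: what is moved stays moved. The work goes in short steps, Python scripts to look and compute and a shell command to move; the robot and the scene stay as the last step left them, time stands still between calls to the robot, and variables do not carry over. Pictures are saved under pics/ and viewed, about 8 in all and at most 12, crops included, and the job is handed in when it is done.

```bash
ls; mkdir -p pics
cat > h.py <<'E'
import numpy as np, cv2, json
from rig import manip
def snap(n,f):
    d=manip.grab_frame(n); cv2.imwrite(f'pics/{f}.png',d['img'][:,:,::-1])
    json.dump({k:np.array(d[k]).tolist() for k in('fx','fy','cx','cy','extrinsics')},open(f'pics/{f}.json','w')); return d
def ray(f,u,v):
    d=json.load(open(f'pics/{f}.json')); E=np.array(d['extrinsics'])
    r=E[:3,:3]@np.array([(u-d['cx'])/d['fx'],-(v-d['cy'])/d['fy'],-1]); return E[:3,3],r/np.linalg.norm(r)
def onz(f,u,v,z):
    o,r=ray(f,u,v); return o+r*(z-o[2])/r[2]
def tri(*obs):
    A=np.zeros((3,3));b=np.zeros(3)
    for f,u,v in obs:
        o,r=ray(f,u,v);P=np.eye(3)-np.outer(r,r);A+=P;b+=P@o
    x=np.linalg.solve(A,b); return x,[np.linalg.norm((np.eye(3)-np.outer(ray(*q)[1],ray(*q)[1]))@(x-ray(*q)[0])) for q in obs]
def proj(f,p):
    d=json.load(open(f'pics/{f}.json')); E=np.array(d['extrinsics']); c=E[:3,:3].T@(np.array(p)-E[:3,3])
    return d['cx']-d['fx']*c[0]/c[2], d['cy']+d['fy']*c[1]/c[2]
def crop(f,u0,u1,v0,v1,s):
    i=cv2.imread(f'pics/{f}.png')[v0:v1,u0:u1]; return cv2.resize(i,None,fx=s,fy=s,interpolation=cv2.INTER_CUBIC)
E
python3 - <<'E'
from h import *
for n in('scene','top','wrist'):
    d=snap(n,n+'0'); print(n,d['fx'],d['cx'],d['cy'],np.round(d['extrinsics'],3).tolist())
i=np.vstack([np.hstack([cv2.imread('pics/scene0.png'),cv2.imread('pics/top0.png')])])
cv2.imwrite('pics/both0.png',cv2.resize(i,(800,300),interpolation=cv2.INTER_AREA))
o=manip.get_obs();print({k:np.round(v,3).tolist() for k,v in o.items()},manip.grip_point_offset)
E
```

```text
pics
scene 429.82430296839516 274.02153558034473 208.37596515583718 [[-0.368, -0.583, 0.725, 1.21], [0.93, -0.217, 0.298, 0.191], [-0.017, 0.783, 0.621, 0.704], [0.0, 0.0, 0.0, 1.0]]
top 423.2405118890259 281.4758730161808 208.95930342219387 [[-0.0, 0.995, -0.1, 0.374], [-1.0, 0.001, 0.01, -0.071], [0.01, 0.1, 0.995, 1.017], [0.0, 0.0, 0.0, 1.0]]
wrist 315.3235402258746 276.2006949261126 206.5338566674682 [[0.383, 0.888, 0.256, 0.286], [-0.924, 0.368, 0.104, -0.504], [-0.002, -0.277, 0.961, 0.373], [0.0, 0.0, 0.0, 1.0]]
{'time_s': 0.15, 'q': [-1.388, 0.159, 1.598, -0.0, 1.386, -0.21], 'dq': [-0.0, -0.002, -0.005, -0.001, -0.001, -0.001], 'effort': [0.0, -39.638, -33.178, -0.0, 0.006, -0.0], 'ee_pos': [0.22, -0.531, 0.231], 'eef_rot': [[-0.0, 0.924, 0.383], [0.001, 0.383, -0.924], [-1.0, 0.0, -0.001]], 'ft_force': [0.022, -1.366, 0.18], 'ft_torque': [0.046, 0.06, 0.03], 'opening': 0.996} 0.0187
```

View pics/scene0.png

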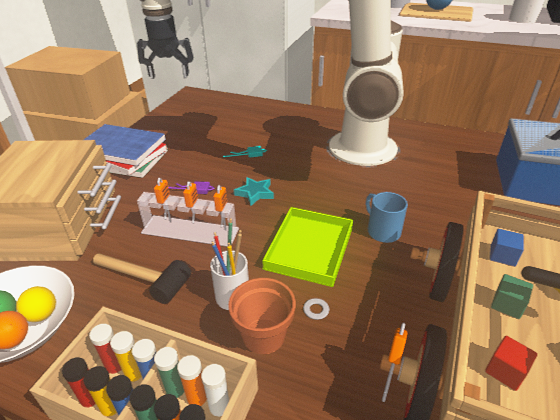

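View pics/top0.png

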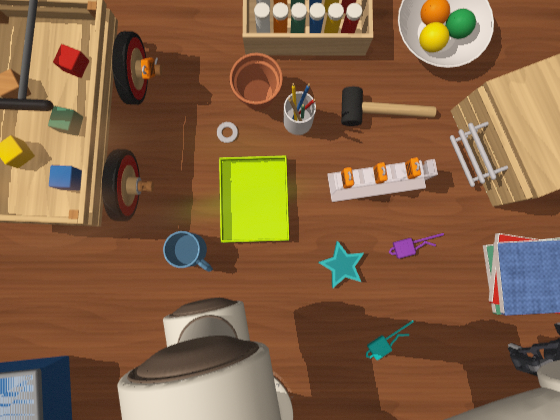

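The scene view shows the rack with three orange clips at about (161,192), (191,195), (221,199). In the top view they are at (348,178), (381,173), (414,168). The purple and turquoise look-alikes lie on the table. The near axle is at scene (418,255) and top (145,186). Next are enlarged crops to tell which clip is broken.

Run:
```python
from h import *
a=crop('scene0',130,245,170,250,6.9)[:, :800]
cv2.imwrite('pics/c1.png',a)
def fit(i,w,h): return cv2.resize(i,(w,h),interpolation=cv2.INTER_CUBIC)
b=np.hstack([crop('scene0',400,460,225,285,6.5),crop('top0',110,170,156,216,6.5)])
c=crop('top0',320,450,150,207,6)
b=np.vstack([b[:, :780], cv2.resize(c,(780,342))[:210*0+342]])
b=cv2.resize(b,(640,600)) if 0 else b
print(a.shape,b.shape)
cv2.imwrite('pics/c2.png',cv2.resize(b,None,fx=.8,fy=.8))
```

```text
(552, 794, 3) (732, 780, 3)
```

View pics/c1.png

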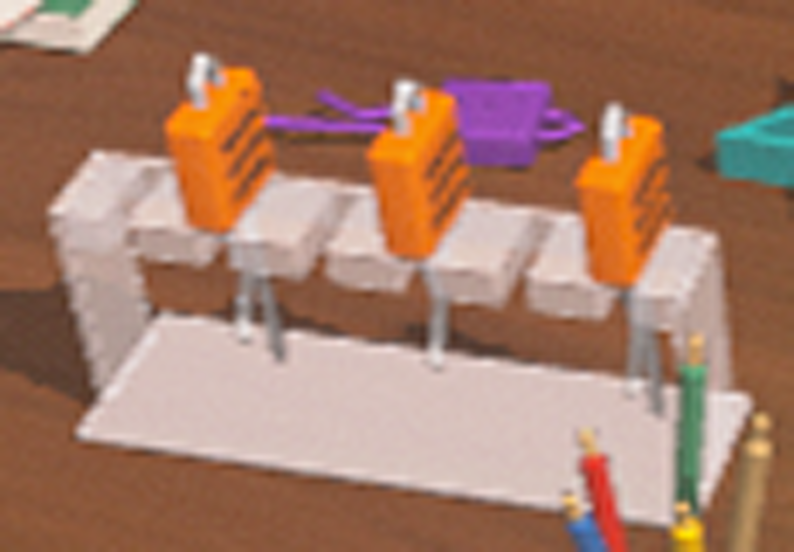

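View pics/c2.png

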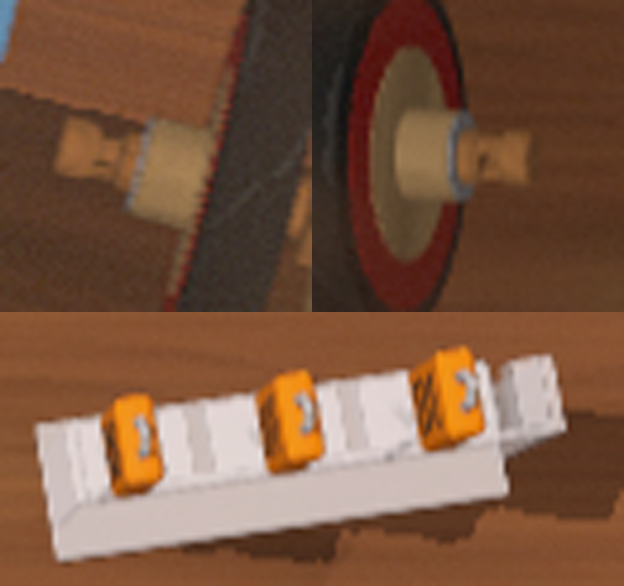

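Middle clip (scene (191,195), top (381,173)) is broken. It has only one short wire, at crop (435,360), while the left and right clips show both the bow tip and the longer leg behind it. So the bow points roughly to world +x and the leg is on the robot side. The axle groove with its dark hole shows at crop (103,158) in the scene view and (485,157) in the top view.

```bash
cat > fit.py <<'E'
from h import *
from scipy.optimize import minimize
import itertools
C=np.array(list(itertools.product((-.012,.028),(-.009,.009),(.014,.059))))
def mask(f):
    hsv=cv2.cvtColor(cv2.imread(f'pics/{f}.png'),cv2.COLOR_BGR2HSV)
    return ((abs(hsv[...,0].astype(int)-12)<7)&(hsv[...,1]>170)&(hsv[...,2]>110)).astype(np.uint8)
def soft(f,poly,S=6):
    return poly
def clipfit(views,p0,roi=30,S=6,z=None):
    # views: names; p0: x,y,z(origin),yaw ; vertical clip
    data=[]
    for f in views:
        u,v=proj(f,np.array(p0[:3])+[0.008,0,0.0365]); u0,v0=int(u-roi),int(v-roi)
        m=mask(f)[max(v0,0):v0+2*roi,max(u0,0):u0+2*roi]
        n,l,st,ce=cv2.connectedComponentsWithStats(m)
        k=1+int(np.argmin([np.hypot(*(ce[i]-roi))-0.02*st[i,4] for i in range(1,n)]))
        m=cv2.morphologyEx((l==k).astype(np.uint8),cv2.MORPH_CLOSE,np.ones((5,5)))
        data.append((f,max(u0,0),max(v0,0),cv2.resize(m*255,None,fx=S,fy=S,interpolation=cv2.INTER_LINEAR)>127))
    def cost(p):
        t=0;c,s=np.cos(p[3]),np.sin(p[3]);R=np.array([[c,-s,0],[s,c,0],[0,0,1]])
        for f,u0,v0,m in data:
            P=np.array([proj(f,R@q+np.array(p[:3])) for q in C])
            P=((P-[u0,v0])+.5)*S-.5
            h=cv2.convexHull(np.round(P*16).astype(np.int32))
            r=np.zeros(m.shape,np.uint8);cv2.fillConvexPoly(r,h,1,shift=4)
            t+=(r.astype(bool)^m).sum()/max(m.sum(),1)
        return t+ (0 if z is None else 2e3*(p[2]-z)**2)
    best=None
    for yaw in (p0[3]-.15,p0[3],p0[3]+.15):
        x0=np.r_[p0[:3],yaw]; sim=[x0]+[x0+np.eye(4)[i]*[.01,.01,.01,.15][i] for i in range(4)]
        r=minimize(cost,x0,method='Nelder-Mead',options=dict(initial_simplex=sim,maxiter=400,xatol=1e-5,fatol=1e-4))
        if best is None or r.fun<best.fun: best=r
    return best.x,best.fun
E
python3 - <<'E'
from fit import *
for n,u,v,us,vs in(('R',348,178,221,199),('M',381,173,191,195),('L',414,168,161,192)):
    x,e=tri(('top0',u,v),('scene0',us,vs)); print(n,x.round(4),np.round(e,4))
    p,c=clipfit(['scene0','top0'],[x[0]-.008,x[1],x[2]-.0365,0.1]); print('  fit',p.round(4),round(c,3))
S=lambda u,v:('scene0',400+u/5.2-.4,225+v/5.2-.4)
T=lambda u,v:('top0',110+(u-312)/5.2-.4,156+v/5.2-.4)
for n,a,b in(('groove',(108,155),(485,156)),('end',(68,148),(528,156)),('hubface',(138,165),(466,156))): print(n,*[np.round(k,4) for k in tri(S(*a),T(*b))])
print('tray',*[onz('top0',u,v,.03).round(3) for u,v in((220,158),(286,157),(288,241),(221,242))])
print('mug',onz('top0',183,249,.092).round(3),'farclip',onz('top0',150,68,.1).round(3))
E
```

```text
R [ 0.5309 -0.2215  0.113 ] [0.0028 0.0028]
  fit [ 0.524  -0.2217  0.0808  0.2053] 0.526
M [ 0.5419 -0.2934  0.1135] [0.0026 0.0026]
  fit [ 0.5357 -0.2936  0.0799  0.27  ] 0.544
L [ 0.5536 -0.3669  0.1115] [0.0019 0.0019]
  fit [ 0.5457 -0.3638  0.0814  0.2733] 0.562
groove [0.5198 0.2281 0.0814] [0.0004 0.0004]
end [0.5199 0.2118 0.0795] [0.001 0.001]
hubface [0.5199 0.2384 0.0794] [0.0011 0.0011]
tray [0.594 0.065 0.03 ] [ 0.597 -0.092  0.03 ] [ 0.398 -0.096  0.03 ] [0.396 0.06  0.03 ]
mug [0.379 0.134 0.092] farclip [0.784 0.215 0.1  ]
```

```bash
python3 -m pendant '[[[0,0.096,-0.0227,0,0,0],[0,0.096,-0.0227,0,0,0],[0,0.096,-0.0227,0,0,0],[0,0.096,-0.0227,0,0,0],[0,0.096,-0.0227,0,0,0],[0,0.096,-0.0227,0,0,0],[0,0.096,-0.0227,0,0,0],[0,0.096,-0.0227,0,0,0],[0,0,0,-0.0704,0,0],[0,0,0,-0.0704,0,0],[0,0,0,-0.0704,0,0],[0,0,0,-0.0704,0,0]]]' 85 60
python3 -m pendant '[[[0,0,0,-0.0704,0,0],[0,0,0,-0.0704,0,0],[0,0,0,-0.0704,0,0],[0,0,0,-0.0704,0,0],[0,0,0,-0.0704,0,0],[0,0,0,0,0,0],[0,0,0,0,0,0]]]'
python3 - <<'E'
from h import *
snap('wrist','w1');o=manip.get_obs();print(o['ee_pos'],o['eef_rot'],o['q'])
for p in((.532,-.2217,.1145),(.5437,-.2936,.1145),(.554,-.3638,.1145)): print(np.round(proj('w1',p)))
E
```

```text
time_s: 1.35
ee_pos: [0.54, -0.2999, 0.2307]
eef_rot: [[-0.001, 0.549, 0.836], [0.001, 0.836, -0.549], [-1.0, 0.0, -0.001]]
ft_force: [0.1, 0.3, 0.4]
opening: 0.997
time_s: 2.05
ee_pos: [0.5399, -0.3002, 0.231]
eef_rot: [[-0.0, -0.145, 0.989], [0.0, 0.989, 0.145], [-1.0, 0.0, -0.0]]
ft_force: [-0.3, -0.2, -0.4]
opening: 0.994
[ 0.53997512 -0.30024715  0.23106313] [[-3.67507875e-04 -1.45506044e-01  9.89357294e-01]
 [ 2.73840753e-04  9.89357310e-01  1.45506148e-01]
 [-9.99999895e-01  3.24401002e-04 -3.23751117e-04]] [-7.02756989e-01  2.68509015e-01  1.46947384e+00 -2.89730993e-05
  1.40406722e+00 -8.48776675e-01]
[280. 104.]
[281. 195.]
[281. 271.]
```

View pics/w1.png

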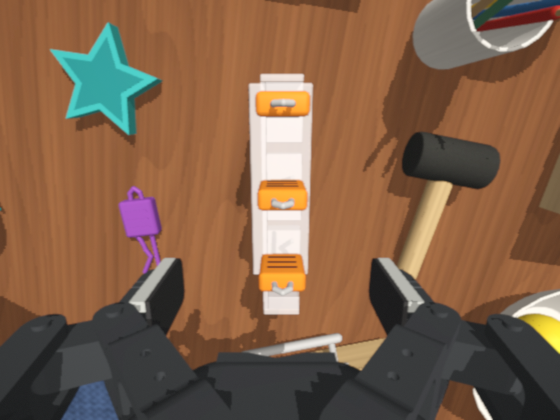

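The wrist view has the rack aligned with the tool, with grips at (283,103), (282,195) and (282,272). The middle (broken) grip spans columns 258–307.

Run:
```python
from fit import *
for n,u,v,p in(('R',283,103,(.524,-.2217)),('M',282.5,195,(.5357,-.2936)),('L',282,272,(.5457,-.3638))):
    q,c=clipfit(['w1'],[*p,.078,.146],roi=45,z=.078); print(n,'w only',q.round(4),round(c,3), 'grip', (q[:3]+[.008*np.cos(q[3]),.008*np.sin(q[3]),.0365]).round(4))
    q,c=clipfit(['w1','scene0','top0'],[*p,.078,.146],roi=45); print('  all',q.round(4),round(c,3),'grip', (q[:3]+[.008*np.cos(q[3]),.008*np.sin(q[3]),.0365]).round(4))
i=cv2.imread('pics/w1.png')
m=mask('w1');
for f in('w1',):
  n,l,st,ce=cv2.connectedComponentsWithStats(m); print([ (s.tolist(),c.round(1).tolist()) for s,c in zip(st,ce) if s[4]>200])
```

```text
R w only [ 0.5262 -0.2232  0.0745  0.1454] 0.912 grip [ 0.5341 -0.2221  0.111 ]
  all [ 0.5244 -0.2224  0.0758  0.1452] 1.486 grip [ 0.5324 -0.2213  0.1123]
M w only [ 0.5361 -0.2929  0.0746  0.1284] 0.739 grip [ 0.5441 -0.2919  0.1111]
  all [ 0.5355 -0.2943  0.0756  0.2207] 1.31 grip [ 0.5433 -0.2925  0.1121]
L w only [ 0.5463 -0.3652  0.076   0.0307] 0.356 grip [ 0.5543 -0.365   0.1125]
  all [ 0.5462 -0.3638  0.078   0.2122] 0.95 grip [ 0.554  -0.3621  0.1145]
[([0, 0, 560, 420, 232303], [279.5, 209.5]), ([256, 92, 53, 24, 717], [280.3, 106.7]), ([258, 181, 49, 29, 889], [280.7, 193.5]), ([258, 255, 49, 37, 1291], [281.2, 271.3])]
```

```bash
python3 -m pendant '[[[0.02,0.0136,0.0106,0,0,0],[0.08,0,0,0,0,0],[0.08,0,0,0,0,0],[0.06,0,0,0,0,0],[0.026,0,0,0,0,0],[0,0,0,0,0,0]]]' 85 60
python3 -m pendant '[[[0,0,0,0,0,0],[0,0,0,0,0,0],[0,0,0,0,0,0],[0,0,0,0,0,0],[0,0,0,0,0,0],[0,0,0,0,0,0],[0,0,0,0,0,0]]]' 20 60
python3 -m pendant '[[[-0.08,0,0,0,0,0],[-0.08,0,0,0,0,0],[-0.08,0,0,0,0,0],[-0.04,0,0,0,0,0],[0,0,0,0,0,0]]]'
python3 - <<'E'
from h import *
snap('wrist','w2');snap('scene','s2')
a=cv2.imread('pics/w2.png');b=crop('scene0',0,1,0,1,1)
o=manip.get_obs();u,v=map(int,proj('s2',o['ee_pos']));print(u,v)
c=crop('s2',max(u-60,0),u+60,max(v-70,0),v+50,3.5)
cv2.imwrite('pics/c3.png',np.hstack([cv2.resize(a,(380,420))if 0 else a[:,140:420],c[:420]]))
E
```

```text
time_s: 2.7
ee_pos: [0.5431, -0.2913, 0.0957]
eef_rot: [[-0.004, -0.148, 0.989], [0.003, 0.989, 0.148], [-1.0, 0.004, -0.003]]
ft_force: [-0.1, 0.1, 0.1]
opening: 0.994
time_s: 3.4
ee_pos: [0.5454, -0.2937, 0.1004]
eef_rot: [[0.003, -0.148, 0.989], [-0.002, 0.989, 0.148], [-1.0, -0.003, 0.002]]
ft_force: [0.4, 0.5, 6.0]
opening: 0.464
time_s: 3.9
ee_pos: [0.546, -0.2942, 0.2428]
eef_rot: [[0.006, -0.148, 0.989], [-0.005, 0.989, 0.148], [-1.0, -0.006, 0.005]]
ft_force: [0.7, 0.2, -1.2]
opening: 0.46
181 148
```

View pics/c3.png

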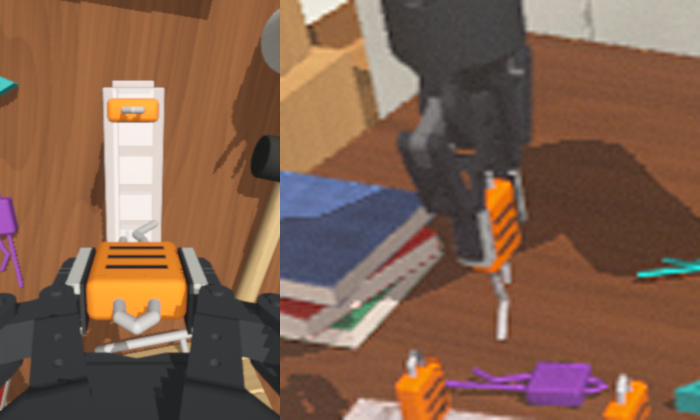

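The gripper holds the broken clip: only the bow wire and a stub of leg are visible below the grip. Now to the tray, tilted so that it lies down.

```bash
python3 -m pendant '[[[0,0.0837,-0.002,0,0,0],[0,0.0837,-0.002,0,0,0],[0,0.0837,-0.002,0,0,0],[0,0.0837,-0.002,0,0,0],[0,0.0837,-0.002,0,0,0],[0,0.0837,-0.002,0,0,0],[0,0.0837,-0.002,0,0,0],[0,0,0,0,0,0.0694],[0,0,0,0,0,0.0694],[0,0,0,0,0,0.0694],[0,0,0,0,0,0.0694],[0,0,0,0,0,0.0694]]]'
python3 -m pendant '[[[0,0,0,0,0,0.0694],[0,0,0,0,0,0],[0,0,0,0,0,0]]]'
```

```text
time_s: 5.2
ee_pos: [0.4933, -0.004, 0.2369]
eef_rot: [[-0.1, -0.109, 0.989], [0.662, 0.734, 0.147], [-0.742, 0.67, -0.001]]
ft_force: [0.4, 0.3, -0.7]
opening: 0.457
time_s: 5.5
ee_pos: [0.4931, -0.0039, 0.2365]
eef_rot: [[-0.115, -0.092, 0.989], [0.757, 0.636, 0.148], [-0.643, 0.766, -0.003]]
ft_force: [0.8, 0.4, 0.9]
opening: 0.461
```

```bash
python3 -m pendant '[[[0.0488,-0.0582,0,0,0,0],[0.0488,-0.0582,0,0,0,0],[0.0488,-0.0582,0,0,0,0],[0.0488,-0.0582,0,0,0,0],[0.0488,-0.0582,0,0,0,0],[0,0,0,0,0,0],[0,0,0,0,0,0]]]'
python3 -m pendant '[[[0,0,0,0,0,0],[0,0,0,0,0,0],[0,0,0,0,0,0],[0,0,0,0,0,0],[-0.06,0.03,0,0,0,0],[-0.09,0.04,0,0,0,0],[-0.08,0.06,0,0,0,0],[-0.08,0.06,0,0,0,0]]]' 85
```

```text
time_s: 6.2
ee_pos: [0.4942, -0.0037, 0.0495]
eef_rot: [[-0.115, -0.097, 0.989], [0.756, 0.637, 0.15], [-0.644, 0.765, 0.0]]
ft_force: [0.9, -0.5, 0.3]
opening: 0.458
time_s: 7.0
ee_pos: [0.5022, -0.0618, 0.2229]
eef_rot: [[-0.114, -0.095, 0.989], [0.757, 0.636, 0.148], [-0.643, 0.766, -0.0]]
ft_force: [0.7, -1.5, -0.5]
opening: 0.993
```

```bash
python3 -m pendant '[[[0,0,0,0,0,-0.0694],[0,0,0,0,0,-0.0694],[0,0,0,0,0,-0.0694],[0,0,0,0,0,-0.0694],[0,0,0,0,0,-0.0694],[0,0,0,0,0,-0.0694],[0,0.0851,-0.0014,0,0,0],[0,0.0851,-0.0014,0,0,0],[0,0.0851,-0.0014,0,0,0],[0,0.0851,-0.0014,0,0,0],[0,0.0851,-0.0014,0,0,0],[0,0.0851,-0.0014,0,0,0]]]'
python3 -m pendant '[[[0.0146,0,0,-0.068,0,0],[0.0146,0,0,-0.068,0,0],[0.0146,0,0,-0.068,0,0],[0.0146,0,0,-0.068,0,0],[0.0146,0,0,-0.068,0,0],[0.0146,0,0,-0.068,0,0],[0.0146,0,0,-0.068,0,0],[0.0146,0,0,-0.068,0,0],[0.0146,0,0,-0.068,0,0],[0.0146,0,0,-0.068,0,0],[0,0,0,0,0,0],[0,0,0,0,0,0]]]'
python3 - <<'E'
from h import *
snap('wrist','w3');o=manip.get_obs();print(o['ee_pos'])
u,v=proj('w3',(.52,.228,.08));print(u,v)
print(np.array(json.load(open('pics/w3.json'))['extrinsics']).round(3).tolist())
snap('top','t3')
i=max(int(u)-35,0);j=max(int(v)-35,0);print(i,j)
c=crop('w3',i,i+70,j,j+70,7); cv2.imwrite('pics/c4.png',np.hstack([c,crop('t3',215,293,150,248,5)]))
# far clip tilt from scene line
for th in(25,29,33,37,41):
    a=np.radians(th);z=np.array([-np.sin(a),0,np.cos(a)]);h=np.array([.79,.228,.08])
    print(th,[np.round(proj('scene0',h+z*t),1).tolist() for t in(-.0645,.075)])
E
```

```text
time_s: 8.2
ee_pos: [0.4597, 0.1922, 0.2212]
eef_rot: [[0.0, -0.148, 0.989], [0.0, 0.989, 0.148], [-1.0, 0.0, 0.0]]
ft_force: [1.1, -0.5, -0.2]
opening: 0.998
time_s: 9.4
ee_pos: [0.4603, 0.1906, 0.1481]
eef_rot: [[-0.0, -1.0, 0.001], [0.0, 0.001, 1.0], [-1.0, 0.0, 0.0]]
ft_force: [0.5, -0.3, 1.0]
opening: 0.996
[0.46059371 0.19059885 0.14835716]
325.6238905354642 294.0125113274953
[[0.001, -0.961, -0.278, 0.39], [1.0, 0.001, -0.0, 0.191], [0.001, -0.278, 0.961, 0.29], [0.0, 0.0, 0.0, 1.0]]
290 259
25 [[391.1, 401.8], [410.2, 325.6]]
29 [[390.9, 403.4], [410.4, 324.2]]
33 [[390.7, 404.9], [410.4, 323.1]]
37 [[390.6, 406.2], [410.5, 322.1]]
41 [[390.5, 407.3], [410.4, 321.4]]
```

View pics/c4.png

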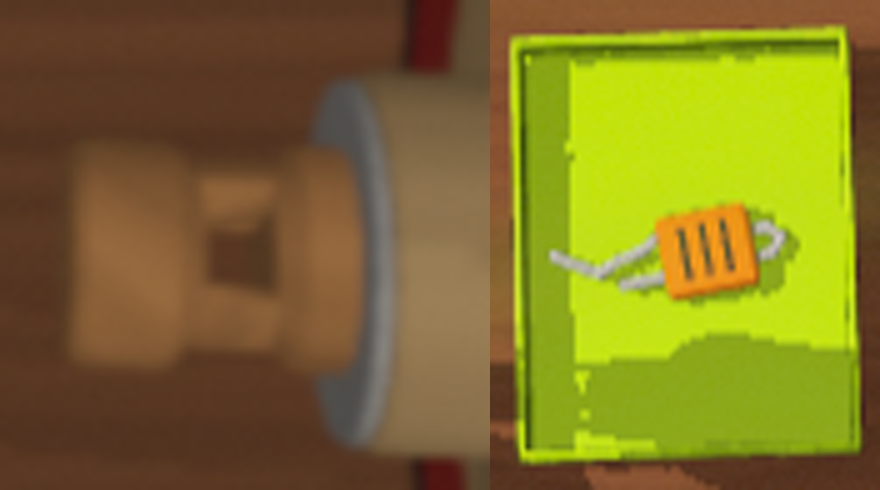

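The broken clip lies in the tray, and its short leg is visible. In the wrist crop the floor shows through the hole at (240,255), on the axle's centre line, so the camera is looking almost straight down the hole axis. The ray through it gives the tilt.

Run:
```python
from h import *
W=('w3',290+240/7-.4,259+256/7-.4)
o,r=ray(*W);print('tilt',np.degrees(np.arctan2(r[0],-r[2])),'ydev',np.degrees(np.arctan2(r[1],-r[2])),onz(*W,.08).round(4))
S=('scene0',400+108/5.2-.4,225+155/5.2-.4);T=('top0',110+(485-312)/5.2-.4,156+156/5.2-.4)
print(tri(W,S,T),tri(W,S),tri(W,T),tri(S,T))
# axle direction from w3: end centre & hub-washer centre; at z=.08
a=onz('w3',290+72/7-.4,259+255/7-.4,.08);b=onz('w3',290+375/7-.4,259+262/7-.4,.08);print(a.round(4),b.round(4))
print(manip.get_obs()['q'])
```

```text
tilt 31.856195619549567 ydev 9.731706286470565 [0.521  0.2267 0.08  ]
(array([0.51991577, 0.22752565, 0.08159221]), [np.float64(0.0010694528963249483), np.float64(0.00029328319167179294), np.float64(0.0008990035573799206)]) (array([0.52012281, 0.22712553, 0.08141284]), [np.float64(0.000633398464222569), np.float64(0.000633398464222599)]) (array([0.51905234, 0.226879  , 0.08378535]), [np.float64(0.0008386202796155621), np.float64(0.0008386202796155462)]) (array([0.51976792, 0.22811317, 0.08137672]), [np.float64(0.00036925999419231813), np.float64(0.0003692599941923245)])
[0.5208 0.2086 0.08  ] [0.5217 0.2414 0.08  ]
[ 1.49412657e-01  4.06443034e-02  1.89443462e+00  3.78739810e-05
  1.20557925e+00 -1.42139333e+00]
```

```bash
python3 -m pendant '[[[-0.1,0,0,0,0,0],[-0.1,0,0,0,0,0],[0,-0.0165,-0.0917,0,0,0],[0,-0.0165,-0.0917,0,0,0],[0,-0.0165,-0.0917,0,0,0],[0,-0.0165,-0.0917,0,0,0],[0,-0.0165,-0.0917,0,0,0],[0,-0.0165,-0.0917,0,0,0],[0,-0.0165,-0.0917,0,0,0],[0,-0.0165,-0.0917,0,0,0],[0,-0.0165,-0.0917,0,0,0]]]' 85
python3 -m pendant '[[[0,0,0,0.068,0,0],[0,0,0,0.068,0,0],[0,0,0,0.068,0,0],[0,0,0,0.068,0,0],[0,0,0,0.068,0,0],[0,0,0,0.068,0,0],[0,0,0,0.068,0,0],[0,0,0,0.068,0,0],[0,0,0,0.068,0,0],[0,0,0,0.068,0,0],[0,0,0,0,0,0],[0,0,0,0,0,0]]]'
```

```text
time_s: 10.6
ee_pos: [0.5358, -0.224, 0.2485]
eef_rot: [[0.001, -1.0, -0.0], [-0.0, -0.0, 1.0], [-1.0, -0.001, -0.0]]
ft_force: [0.1, 0.0, 0.0]
opening: 0.995
time_s: 11.8
ee_pos: [0.5357, -0.222, 0.2482]
eef_rot: [[0.0, -0.151, 0.989], [-0.0, 0.989, 0.151], [-1.0, -0.0, 0.0]]
ft_force: [-0.7, 0.7, 0.2]
opening: 0.994
```

```bash
python3 -m pendant '[[[0.08,0,-0.0024,0,0,0],[0.08,0,0,0,0,0],[0.08,0,0,0,0,0],[0.04,0,0,0,0,0],[0.016,0,0,0,0,0],[0,0,0,0,0,0]]]' 85
python3 -m pendant '[[[0,0,0,0,0,0],[0,0,0,0,0,0],[0,0,0,0,0,0],[0,0,0,0,0,0],[0,0,0,0,0,0],[0,0,0,0,0,0],[0,0,0,0,0,0]]]' 20 100
python3 -m pendant '[[[-0.04,0,0,0,0,0],[-0.08,0,0,0,0,0],[-0.08,0,0,0,0,0],[-0.08,0,0,0,0,0],[-0.04,0,0,0,0,0],[0,0,0,0,0,0],[0,0,0,0,0,0]]]'
python3 - <<'E'
from h import *
snap('wrist','w4');o=manip.get_obs();print(o['ee_pos'],o['eef_rot'],o['ft_force'])
c=crop('w4',210,350,190,330,4);snap('scene','s4')
u,v=map(int,proj('s4',o['ee_pos']-np.array([0,0,.03])));i,j=max(u-25,0),max(v-25,0);print(u,v,i,j)
d=crop('s4',i,i+40,j,j+80,7);cv2.imwrite('pics/c5.png',np.hstack([c,d[:560,:240]]))
E
```

```text
time_s: 12.4
ee_pos: [0.534, -0.2218, 0.0992]
eef_rot: [[-0.001, -0.149, 0.989], [0.001, 0.989, 0.149], [-1.0, 0.001, -0.001]]
ft_force: [-0.0, 1.1, 0.2]
opening: 0.993
time_s: 13.1
ee_pos: [0.5355, -0.2228, 0.1016]
eef_rot: [[0.003, -0.149, 0.989], [-0.002, 0.989, 0.149], [-1.0, -0.002, 0.002]]
ft_force: [0.3, 0.0, 6.7]
opening: 0.455
time_s: 13.8
ee_pos: [0.5341, -0.2218, 0.2588]
eef_rot: [[-0.001, -0.148, 0.989], [0.001, 0.989, 0.148], [-1.0, 0.001, -0.001]]
ft_force: [-0.5, -0.1, -0.8]
opening: 0.453
[ 0.53357882 -0.22147944  0.25760615] [[-0.00290885 -0.14844681  0.98891612]
 [ 0.00200153  0.98891745  0.1484529 ]
 [-0.99999377  0.00241117 -0.0025795 ]] [ 0.15958392 -0.13599869 -1.75859729]
214 156 189 131
```

View pics/c5.png

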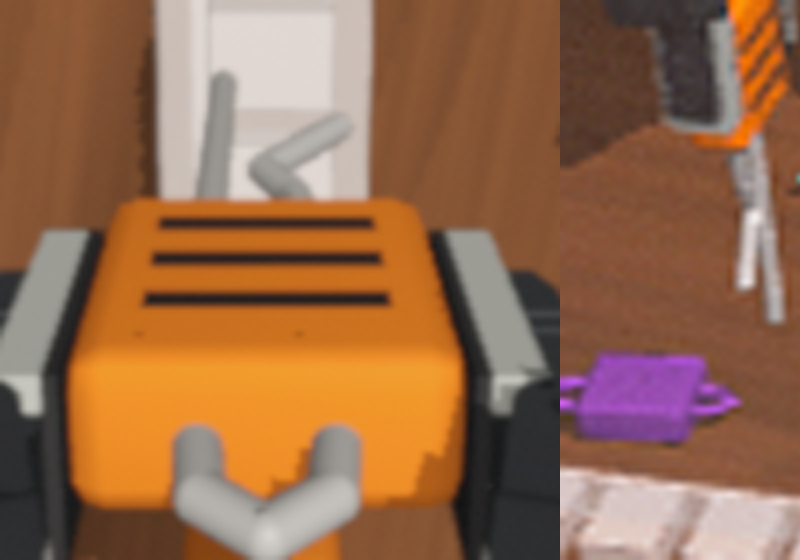

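The right-hand sound clip is held, with its full leg and bow visible. The leg tip is at wrist (265.5,209.5) and scene (219.7,176.4). Next I compute the clip's pose in the tool frame and the pre-insert pose.

Run:
```python
from h import *
from scipy.spatial.transform import Rotation as Ro
o=manip.get_obs();R=np.array(o['eef_rot']);p=np.array(o['ee_pos'])
W=('w4',210+222/4-.4,190+80/4-.4);S=('s4',219.5,176)
x,e=tri(W,S);print('tip tri in tool',(R.T@(x-p)).round(4),np.round(e,4))
oo,r=ray(*W);a=R.T@(oo-p);b=R.T@r;print('w at x=.088',(a+b*(.088-a[0])/b[0]).round(4))
oo,r=ray(*S);a=R.T@(oo-p);b=R.T@r;print('s at x=.088',(a+b*(.088-a[0])/b[0]).round(4))
H=np.array([.5200,.2272,.080]);t=np.radians(32)
z=np.array([-np.sin(t),0,np.cos(t)]);X=np.array([np.cos(t),0,np.sin(t)])
Rt=np.column_stack([-z,np.cross(X,-z),X]);print(Rt.round(3))
c=np.array([.0236,0,-.008])
for d in(.12,.078,.0): print('TCP for clip dist',d,(H+z*d-Rt@c).round(4))
print('turn rotvec deg in tool',np.degrees(Ro.from_matrix(R.T@Rt).as_rotvec()).round(2))
```

```text
tip tri in tool [ 0.0842  0.0026 -0.0073] [0.001 0.001]
w at x=.088 [ 0.088   0.0004 -0.0072]
s at x=.088 [ 0.088   0.0015 -0.0124]
[[ 0.53   0.     0.848]
 [-0.     1.     0.   ]
 [-0.848 -0.     0.53 ]]
TCP for clip dist 0.12 [0.4507 0.2272 0.206 ]
TCP for clip dist 0.078 [0.4729 0.2272 0.1704]
TCP for clip dist 0.0 [0.5143 0.2272 0.1043]
turn rotvec deg in tool [  8.27 -32.14  -2.54]
```

```bash
python3 -m pendant '[[[0,0.0918,-0.0073,0,0,0],[0,0.0918,-0.0073,0,0,0],[0,0.0918,-0.0073,0,0,0],[0,0.0918,-0.0073,0,0,0],[0,0.0918,-0.0073,0,0,0],[0,0.0918,-0.0073,0,0,0],[0,0.0918,-0.0073,0,0,0],[0,0.0918,-0.0073,0,0,0],[0,0.0918,-0.0073,0,0,0],[0,0.0918,-0.0073,0,0,0]]]'
python3 -m pendant '[[[0,0,0,0.0172,-0.067,-0.0053],[0,0,0,0.0172,-0.067,-0.0053],[0,0,0,0.0172,-0.067,-0.0053],[0,0,0,0.0172,-0.067,-0.0053],[0,0,0,0,0,0],[0,0,0,0,0,0],[0,0,0,0,0,0],[0,0,0,0,0,0]]]'
cat > off.py <<'E'
from h import *
import sys
from scipy.spatial.transform import Rotation as Ro
d=float(sys.argv[1]); t=np.radians(float(sys.argv[2]) if len(sys.argv)>2 else 32)
H=np.array([.5200,.2272,.080])
if len(sys.argv)>3: H=H+np.array(eval(sys.argv[3]))
z=np.array([-np.sin(t),0,np.cos(t)]);X=np.array([np.cos(t),0,np.sin(t)])
Rt=np.column_stack([-z,np.cross(X,-z),X]);c=np.array([.0236,.001,-.008])
o=manip.get_obs();R=np.array(o['eef_rot']);p=np.array(o['ee_pos'])
T=H+z*d-Rt@c
print('pos',p.round(4),'goal',T.round(4),'shift share',(R.T@(T-p)/.5).round(4),'turn share',(np.degrees(Ro.from_matrix(R.T@Rt).as_rotvec())/120).round(4),'F tool',(R.T@np.array(o['ft_force'])).round(1),o['opening'],o['time_s'])
E
python3 off.py .12; python3 -c "
from rig import manip;print(manip.get_obs()['q'])"
```

```text
time_s: 14.9
ee_pos: [0.4285, 0.2279, 0.2578]
eef_rot: [[-0.003, -0.148, 0.989], [-0.001, 0.989, 0.148], [-1.0, -0.0, -0.003]]
ft_force: [0.3, -0.4, -0.8]
opening: 0.456
time_s: 15.7
ee_pos: [0.4317, 0.2263, 0.2612]
eef_rot: [[0.533, 0.001, 0.846], [-0.002, 1.0, 0.001], [-0.846, -0.002, 0.533]]
ft_force: [0.4, 0.3, -1.2]
opening: 0.451
pos [0.4317 0.2263 0.2612] goal [0.4507 0.2262 0.206 ] shift share [ 0.1136  0.     -0.0267] turn share [0.0003 0.002  0.0011] F tool [ 1.3  0.3 -0.3] 0.45125752103291 15.7
[ 0.35364591 -0.47414916  2.1888515  -0.23949703  0.9074033   0.45140111]
```

```bash
python3 -m pendant '[[[0.05,0,-0.0267,0,0,0],[0.05,0,0,0,0,0],[0.05,0,0,0,0,0],[0,0,0,0,0,0],[0,0,0,0,0,0],[0,0,0,0,0,0],[0,0,0,0,0,0]]]'
python3 off.py .1
python3 - <<'E'
from h import *
snap('wrist','w5');snap('scene','s5');snap('top','t5')
z=np.array([-.53,0,.848]);H=np.array([.52,.2272,.08])
for f in('w5','s5','t5'): print(f,[np.round(proj(f,H+z*t),1).tolist() for t in(0,.0355,.1)])
a=crop('w5',230,310,120,200,5);b=crop('s5',390,450,225,285,6.666)[:400,:400];c=crop('t5',110,170,156,216,6.666)[:400,:400]
cv2.imwrite('pics/c6.png',np.hstack([b,c]))
cv2.imwrite('pics/c6w.png',cv2.imread('pics/w5.png'))
E
```

```text
time_s: 16.4
ee_pos: [0.4596, 0.2266, 0.1911]
eef_rot: [[0.535, -0.0, 0.845], [-0.001, 1.0, 0.001], [-0.845, -0.002, 0.535]]
ft_force: [0.6, -0.4, -0.8]
opening: 0.454
pos [0.4596 0.2266 0.1911] goal [0.4613 0.2262 0.1891] shift share [ 0.0052 -0.0008  0.0008] turn share [0.0006 0.0031 0.0006] F tool [ 1.  -0.4  0. ] 0.4537389861234298 16.4
w5 [[266.2, 198.2], [265.2, 209.8], [262.2, 242.2]]
s5 [[420.0, 254.8], [424.0, 238.1], [431.4, 207.1]]
t5 [[143.7, 185.6], [139.0, 192.0], [129.6, 205.1]]
```

View pics/c6.png

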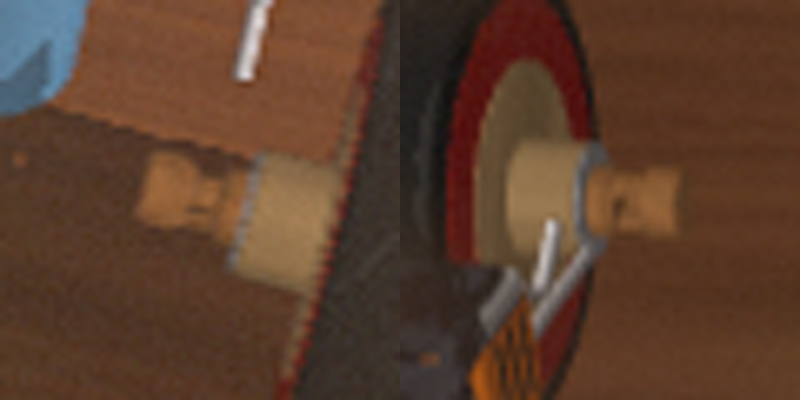

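Run:
```python
from h import *
o=manip.get_obs();R=np.array(o['eef_rot']);p=np.array(o['ee_pos'])
O=p+R@np.array([.0236,.001,-.008]);z=-R[:,0];x=R[:,2]
for n,q in(('leg',(0,-.0645)),('leg20',(0,-.02)),('bowtip',(.020,-.036)),('neck',(.0075,-.016)),('gripbot',(.008,.014))):
    P=O+x*q[0]+z*q[1]
    s=(np.array(proj('s5',P))-[390,225]+.5)*6.666;t=(np.array(proj('t5',P))-[110,156]+.5)*6.666+[400,0];print(n,s.round(),t.round(),np.round(proj('w5',P),1))
H=np.array([.52,.2272,.08]);print('hole',(np.array(proj('s5',H))-[390,225]+.5)*6.666,(np.array(proj('t5',H))-[110,156]+.5)*6.666+[400,0])
```

```text
leg [232.  84.] [594. 248.] [264.2 210.4]
leg20 [266. -58.] [552. 308.] [261.7 230.9]
bowtip [255.   0.] [558. 228.] [292.2 222.5]
neck [270. -69.] [544. 291.] [273.6 233.1]
gripbot [ 293. -167.] [512. 333.] [274.2 253.6]
hole [202.99372487 202.24030337] [627.64437986 200.43409237]
```

View pics/c6w.png

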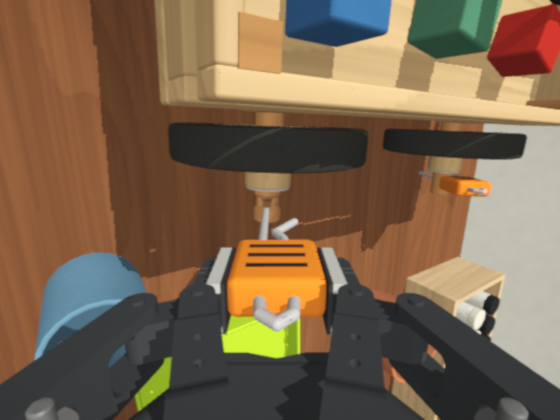

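Run:
```python
from h import *
g=cv2.cvtColor(cv2.imread('pics/s5.png'),cv2.COLOR_BGR2GRAY).astype(int);g0=cv2.cvtColor(cv2.imread('pics/scene0.png'),cv2.COLOR_BGR2GRAY).astype(int)
D=g-g0
for r in range(226,241): 
    d=np.clip(D[r,418:440],15,None)-15; print(r,(d*np.arange(418,440)).sum()/max(d.sum(),1),d.max())
o=manip.get_obs();R=np.array(o['eef_rot']);p=np.array(o['ee_pos'])
O=p+R@np.array([.0236,.001,-.008]);z=-R[:,0]
for t in(-.0645,-.055,-.045,-.035):print('pred',t,np.round(proj('s5',O+z*t),2))
H=np.array([.52,.2272,.08])
for dy in(-.018,0,.012):print('ax',dy,np.round(proj('s5',H+[0,dy,0]),2),'t',np.round(proj('t5',H+[0,dy,0]),2))
b=cv2.imread('pics/scene0.png')
print('scene rows along axle'); 
for r in(253,256,259):print(r,[tuple(b[r,c]) and int(b[r,c].sum()) for c in range(405,440)])
w=cv2.imread('pics/w5.png').astype(int)
print('wrist gray rows');
for r in(200,204,207,210,213,216,220,226):print(r,w[r,250:284].sum(1).tolist())
t=cv2.imread('pics/top0.png').astype(int)
print('top');
for r in(183,186,189):print(r,t[r,130:158].sum(1).tolist())
```

```text
226 428.4177215189873 82
227 428.2786069651741 97
228 428.15021459227466 108
229 427.89340101522845 90
230 427.562091503268 78
231 427.30434782608694 86
232 427.13744075829385 100
233 426.9035532994924 90
234 426.57865168539325 84
235 426.26063829787233 95
236 426.3296089385475 88
237 0.0 0
238 0.0 0
239 0.0 0
240 0.0 0
pred -0.0645 [424.28 237.04]
pred -0.055 [425.37 232.52]
pred -0.045 [426.52 227.75]
pred -0.035 [427.68 222.96]
ax -0.018 [410.91 252.66] t [151.74 185.58]
ax 0 [419.95 254.84] t [143.65 185.57]
ax 0.012 [426.04 256.31] t [138.25 185.56]
scene rows along axle
253 [185, 185, 193, 179, 177, 180, 238, 309, 324, 325, 320, 307, 304, 310, 289, 295, 302, 290, 234, 261, 306, 300, 339, 356, 357, 363, 358, 355, 343, 345, 347, 337, 350, 337, 315]
256 [184, 192, 184, 193, 176, 224, 283, 298, 298, 299, 298, 305, 287, 223, 203, 217, 263, 264, 278, 300, 316, 360, 366, 342, 370, 369, 367, 357, 367, 371, 376, 364, 364, 365, 342]
259 [186, 178, 184, 179, 179, 176, 168, 179, 176, 187, 200, 186, 182, 192, 203, 233, 223, 250, 260, 271, 332, 358, 346, 355, 352, 368, 359, 364, 364, 360, 37
[... 1177 characters left out ...]
, 540, 471, 386, 348, 339, 334, 329, 322, 317, 303, 278, 245, 217, 205, 205, 205, 207]
226 [214, 212, 209, 204, 200, 204, 205, 208, 217, 243, 314, 405, 475, 520, 549, 563, 554, 495, 347, 225, 199, 202, 207, 213, 214, 235, 285, 351, 430, 506, 556, 591, 614, 632]
top
183 [340, 341, 337, 335, 341, 326, 342, 233, 267, 272, 255, 241, 274, 266, 258, 267, 263, 269, 278, 283, 270, 233, 172, 170, 179, 181, 175, 180]
186 [351, 353, 348, 353, 352, 327, 339, 245, 290, 291, 262, 256, 178, 191, 257, 269, 298, 305, 296, 288, 276, 192, 178, 180, 183, 183, 184, 187]
189 [324, 324, 335, 342, 337, 328, 315, 231, 275, 279, 262, 237, 220, 271, 274, 270, 253, 260, 276, 284, 278, 210, 170, 172, 175, 179, 167, 181]
```

Scene and wrist views both put the leg about 2–3 mm too far in +y compared with the hole, while the tool-z alignment is good. I'll shift −y, move closer and look again.

```bash
python3 -m pendant '[[[0.02,-0.0044,0,0,0,0],[0.024,0,0,0,0,0],[0,0,0,0,0,0],[0,0,0,0,0,0],[0,0,0,0,0,0]]]'
python3 off.py .08
python3 - <<'E'
from h import *
snap('wrist','w6');snap('scene','s6')
o=manip.get_obs();R=np.array(o['eef_rot']);p=np.array(o['ee_pos']);O=p+R@np.array([.0236,.001,-.008])
H=np.array([.52,.2272,.08]);print('hole',proj('w6',H),'end',proj('w6',H-[0,.018,0]),'hub',proj('w6',H+[0,.012,0]),'tip',proj('w6',O-R[:,0]*-.0645))
cv2.imwrite('pics/c7.png',np.hstack([crop('w6',240,295,170,230,9),crop('s6',400,440,230,290,7)[:540*7//7] if 0 else cv2.resize(crop('s6',400,435,225,285,9),(300,540))]))
E
```

```text
time_s: 17.05
ee_pos: [0.4708, 0.224, 0.171]
eef_rot: [[0.534, -0.0, 0.846], [-0.002, 1.0, 0.002], [-0.846, -0.002, 0.534]]
ft_force: [-0.0, 0.4, -0.2]
opening: 0.457
pos [0.4708 0.224  0.171 ] goal [0.4719 0.2262 0.1721] shift share [-0.0007  0.0043  0.0031] turn share [0.0007 0.0021 0.0009] F tool [ 0.1  0.4 -0.1] 0.45698387499222726 17.05
hole (np.float64(267.26543318361945), np.float64(202.19294548321264)) end (np.float64(267.4116793662965), np.float64(223.28531211456496)) hub (np.float64(267.16468554577347), np.float64(187.6626098820266)) tip (np.float64(265.5825491464637), np.float64(210.36111151588207))
```

View pics/c7.png

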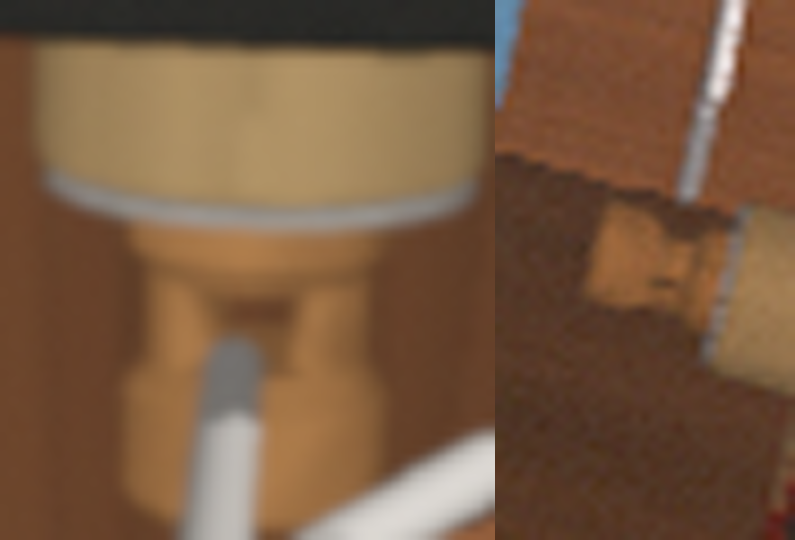

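Run:
```python
from h import *
o=manip.get_obs();R=np.array(o['eef_rot']);p=np.array(o['ee_pos'])
def at(u,v,x,f='w6'):
    oo,r=ray(f,u,v);a=R.T@(oo-p);b=R.T@r;return a+b*(x-a[0])/b[0]
print('tip',at(266.0,208.6,.087).round(4))
for r in(203.6,204.8,205.8):print('mouth',r,at(268.0,r,.0935).round(4))
H=np.array([.52,.2272,.08]);print('model mouth tool',(R.T@(H-R[:,0]*.01-p)).round(4),'hole',(R.T@(H-p)).round(4))
```

```text
tip [ 0.087   0.0027 -0.0076]
mouth 203.6 [ 0.0935  0.0048 -0.0063]
mouth 204.8 [ 0.0935  0.0039 -0.0063]
mouth 205.8 [ 0.0935  0.0031 -0.0063]
model mouth tool [ 0.0934  0.0033 -0.0071] hole [ 0.1034  0.0033 -0.0071]
```

```bash
python3 -m pendant '[[[0,0.0016,0.0026,0,0,0],[0,0,0,0,0,0],[0.01,0,0,0,0,0],[0.01,0,0,0,0,0],[0,0,0,0,0,0],[0,0,0,0,0,0]]]'
python3 off.py .07
python3 -m pendant '[[[0.01,0,0,0,0,0],[0.01,0,0,0,0,0],[0,0,0,0,0,0],[0,0,0,0,0,0]]]'
python3 off.py .06
```

```text
time_s: 17.75
ee_pos: [0.477, 0.2247, 0.1624]
eef_rot: [[0.533, -0.0, 0.846], [-0.002, 1.0, 0.002], [-0.846, -0.003, 0.533]]
ft_force: [0.5, 0.1, -0.5]
opening: 0.455
pos [0.477  0.2247 0.1624] goal [0.4772 0.2262 0.1636] shift share [-0.0017  0.0031  0.0016] turn share [0.0008 0.0015 0.0012] F tool [0.7 0.1 0.2] 0.4551813017282311 17.75
time_s: 18.15
ee_pos: [0.4824, 0.2247, 0.1542]
eef_rot: [[0.533, -0.0, 0.846], [-0.002, 1.0, 0.002], [-0.846, -0.003, 0.533]]
ft_force: [0.0, 0.2, -0.4]
opening: 0.451
pos [0.4824 0.2247 0.1542] goal [0.4825 0.2262 0.1551] shift share [-0.0015  0.003   0.0011] turn share [0.0008 0.0017 0.0011] F tool [ 0.3  0.2 -0.2] 0.4511834510561266 18.15
```

```bash
python3 -m pendant '[[[0.01,0,0,0,0,0],[0.01,0,0,0,0,0],[0,0,0,0,0,0],[0,0,0,0,0,0]]]'
python3 off.py .05
python3 -m pendant '[[[0.01,0,0,0,0,0],[0.01,0,0,0,0,0],[0,0,0,0,0,0],[0,0,0,0,0,0]]]'
python3 off.py .04
```

```text
time_s: 18.55
ee_pos: [0.4879, 0.2247, 0.1459]
eef_rot: [[0.533, -0.0, 0.846], [-0.002, 1.0, 0.002], [-0.846, -0.003, 0.533]]
ft_force: [0.2, 0.3, -0.8]
opening: 0.455
pos [0.4879 0.2247 0.1459] goal [0.4878 0.2262 0.1467] shift share [-0.0014  0.003   0.0006] turn share [0.0008 0.0019 0.0011] F tool [ 0.7  0.3 -0.3] 0.45511043299603265 18.55
time_s: 18.95
ee_pos: [0.4932, 0.2247, 0.1374]
eef_rot: [[0.533, -0.0, 0.846], [-0.002, 1.0, 0.002], [-0.846, -0.003, 0.533]]
ft_force: [0.7, -0.2, -1.7]
opening: 0.452
pos [0.4932 0.2247 0.1374] goal [0.4931 0.2262 0.1382] shift share [-0.0014  0.0031  0.0007] turn share [0.0008 0.0018 0.0011] F tool [ 1.8 -0.2 -0.3] 0.451745356933894 18.95
```

```bash
python3 -m pendant '[[[0.01,0,0,0,0,0],[0.01,0,0,0,0,0],[0.01,0,0,0,0,0],[0,0,0,0,0,0],[0,0,0,0,0,0]]]'
python3 off.py .025
python3 -m pendant '[[[0.008,0,0,0,0,0],[0.008,0,0,0,0,0],[0,0,0,0,0,0],[0,0,0,0,0,0]]]'
python3 off.py .017
```

```text
time_s: 19.45
ee_pos: [0.5019, 0.2248, 0.1255]
eef_rot: [[0.535, -0.0, 0.845], [-0.002, 1.0, 0.001], [-0.845, -0.002, 0.535]]
ft_force: [3.2, -0.1, 1.3]
opening: 0.456
pos [0.5019 0.2248 0.1255] goal [0.501  0.2262 0.1255] shift share [-0.0009  0.0027 -0.0015] turn share [0.0007 0.0027 0.0008] F tool [ 0.6 -0.1  3.4] 0.45597591331588305 19.45
time_s: 19.85
ee_pos: [0.5064, 0.2248, 0.1189]
eef_rot: [[0.535, -0.0, 0.845], [-0.002, 1.0, 0.002], [-0.845, -0.002, 0.535]]
ft_force: [5.8, -0.4, -0.6]
opening: 0.454
pos [0.5064 0.2248 0.1189] goal [0.5053 0.2262 0.1187] shift share [-0.0009  0.0028 -0.0021] turn share [0.0007 0.003  0.0007] F tool [ 3.6 -0.4  4.5] 0.4543647101128475 19.85
```

```bash
python3 -m pendant '[[[0.008,0,0,0,0,0],[0.008,0,0,0,0,0],[0,0,0,0,0,0],[0,0,0,0,0,0]]]'
python3 off.py .009
python3 -m pendant '[[[0.008,0,0,0,0,0],[0.008,0,0,0,0,0],[0,0,0,0,0,0],[0,0,0,0,0,0]]]'
python3 off.py .0
```

```text
time_s: 20.25
ee_pos: [0.5099, 0.2247, 0.111]
eef_rot: [[0.533, -0.0, 0.846], [-0.002, 1.0, 0.002], [-0.846, -0.002, 0.533]]
ft_force: [6.6, 0.5, -0.6]
opening: 0.454
pos [0.5099 0.2247 0.111 ] goal [0.5095 0.2262 0.1119] shift share [-0.0019  0.0031  0.0003] turn share [0.0007 0.002  0.0009] F tool [4.1 0.5 5.2] 0.4544993610671659 20.25
time_s: 20.65
ee_pos: [0.5139, 0.2245, 0.1039]
eef_rot: [[0.533, -0.0, 0.846], [-0.002, 1.0, 0.002], [-0.846, -0.003, 0.533]]
ft_force: [5.9, 1.4, -0.0]
opening: 0.453
pos [0.5139 0.2245 0.1039] goal [0.5143 0.2262 0.1043] shift share [-0.0002  0.0034  0.0009] turn share [0.0008 0.0017 0.0011] F tool [3.2 1.4 5. ] 0.45283321604295695 20.65
```

```bash
python3 -m pendant '[[[0.002,0,0,0,0,0],[0.002,0,0,0,0,0],[0,0,0,0,0,0],[0,0,0,0,0,0]]]'
python3 off.py .0
python3 - <<'E'
from h import *
snap('wrist','w7');snap('scene','s7');o=manip.get_obs()
u,v=map(int,proj('s7',(.52,.227,.08)))
cv2.imwrite('pics/c8.png',np.hstack([crop('s7',u-32,u+33,v-50,v+45,6),crop('w7',240,305,170,265,6)]))
E
```

```text
time_s: 21.05
ee_pos: [0.5148, 0.2246, 0.1025]
eef_rot: [[0.533, -0.0, 0.846], [-0.002, 1.0, 0.002], [-0.846, -0.003, 0.533]]
ft_force: [4.7, 0.8, -1.0]
opening: 0.456
pos [0.5148 0.2246 0.1025] goal [0.5143 0.2262 0.1043] shift share [-0.0035  0.0032  0.001 ] turn share [0.0008 0.0017 0.0011] F tool [3.3 0.8 3.5] 0.456341392124196 21.05
```

View pics/c8.png

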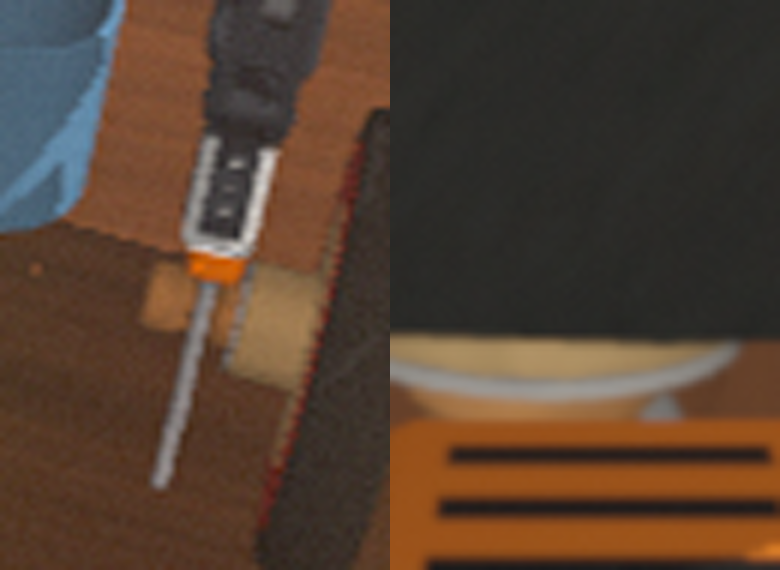

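The last view allowed shows the clip in the axle: grip right above the groove, wire in front of the axle, leg out below to (160,485). One small push should confirm the stop by force.

```bash
python3 -m pendant '[[[0.002,0,0,0,0,0],[0.001,0,0,0,0,0],[0,0,0,0,0,0],[0,0,0,0,0,0]]]'
python3 off.py .0
```

```text
time_s: 21.55
ee_pos: [0.5154, 0.2247, 0.1018]
eef_rot: [[0.533, -0.0, 0.846], [-0.003, 1.0, 0.002], [-0.846, -0.003, 0.533]]
ft_force: [-5.0, -1.7, 8.0]
opening: 0.451
pos [0.5154 0.2247 0.1018] goal [0.5143 0.2262 0.1043] shift share [-0.0053  0.0031  0.0007] turn share [0.0009 0.0016 0.0012] F tool [-9.5 -1.7 -0. ] 0.4514224517376667 21.55
```

```bash
python3 -m pendant '[[[-0.003,0,0,0,0,0],[0,0,0,0,0,0]]]'
python3 -m pendant '[[[0,0,0,0,0,0],[0,0,0,0,0,0],[0,0,0,0,0,0],[0,0,0,0,0,0],[0,0,0,0,0,0],[-0.02,0,0,0,0,0],[-0.04,0,0,0,0,0],[-0.06,0,0,0,0,0],[-0.08,0,0,0,0,0],[-0.08,0,0,0,0,0],[0,0,0,0,0,0]]]' 75
python3 off.py .0
python3 - <<'E'
from h import *
for n in('wrist','scene','top'): snap(n,n[0]+'8')
# residual positions by image difference
g=lambda f:cv2.cvtColor(cv2.imread(f'pics/{f}.png'),cv2.COLOR_BGR2GRAY).astype(int)
d=g('s8')-g('scene0')
for r in range(235,292,4):
    x=np.clip(abs(d[r,395:440])-25,0,None);print(r,round((x*np.arange(395,440)).sum()/max(x.sum(),1),1),x.max(),end=' | ')
print()
H=np.array([.52,.2272,.08])
z=np.array([-.53,0,.848])
for t in(-.0645,0,.014,.059,.075):print(t,np.round(proj('s8',H+z*t),1),np.round(proj('t8',H+z*t),1))
from fit import mask
for f in('s8','t8','scene0','top0'):
    n,l,st,ce=cv2.connectedComponentsWithStats(mask(f));print(f,[(s[:2].tolist(),int(s[4]),c.round().tolist()) for s,c in zip(st,ce) if 25<s[4]<2000])
E
```

```text
time_s: 21.75
ee_pos: [0.5147, 0.2246, 0.1028]
eef_rot: [[0.533, -0.0, 0.846], [-0.002, 1.0, 0.002], [-0.846, -0.003, 0.533]]
ft_force: [1.9, -0.5, 1.8]
opening: 0.456
time_s: 22.85
ee_pos: [0.4413, 0.2264, 0.2286]
eef_rot: [[0.543, -0.002, 0.84], [0.002, 1.0, 0.001], [-0.84, 0.002, 0.543]]
ft_force: [0.6, 0.3, 0.6]
opening: 0.877
pos [0.4413 0.2264 0.2286] goal [0.5143 0.2262 0.1043] shift share [ 0.288  -0.0011 -0.0124] turn share [ 0.0004  0.0072 -0.0011] F tool [-0.2  0.3  0.8] 0.8771717870924624 22.85
235 426.5 51 | 239 424.6 48 | 243 423.0 41 | 247 422.0 5 | 251 421.7 34 | 255 421.0 1 | 259 419.3 34 | 263 418.4 32 | 267 417.5 29 | 271 416.5 31 | 275 415.0 59 | 279 414.0 53 | 283 413.0 55 | 287 0.0 0 | 291 0.0 0 | 
-0.0645 [412.8 284.8] [151.4 174.9]
0 [420.  254.8] [143.7 185.6]
0.014 [421.5 248.3] [141.8 188.1]
0.059 [426.7 226.9] [135.7 196.6]
0.075 [428.5 219.2] [133.4 199.8]
s8 [([154, 180], 229, [161.0, 191.0]), ([418, 226], 235, [425.0, 237.0]), ([296, 234], 270, [306.0, 242.0]), ([0, 311], 738, [13.0, 329.0]), ([388, 328], 428, [397.0, 347.0]), ([526, 348], 71, [530.0, 358.0]), ([486, 357], 337, [506.0, 374.0]), ([181, 373], 496, [194.0, 391.0])]
t8 [([274, 0], 37, [280.0, 1.0]), ([421, 0], 583, [435.0, 11.0]), ([274, 18], 171, [280.0, 26.0]), ([141, 57], 166, [146.0, 67.0]), ([405, 157], 219, [412.0, 168.0]), ([131, 181], 224, [138.0, 193.0]), ([248, 191], 248, [258.0, 200.0])]
scene0 [([154, 179], 234, [161.0, 191.0]), ([183, 183], 225, [190.0, 195.0]), ([213, 186], 226, [220.0, 199.0]), ([0, 311], 717, [13.0, 329.0]), ([388, 328], 429, [397.0, 347.0]), ([526, 348], 63, [530.0, 355.0]), ([486, 359], 354, [506.0, 373.0]), ([181, 374], 498, [194.0, 391.0])]
top0 [([274, 0], 35, [280.0, 1.0]), ([421, 0], 584, [435.0, 11.0]), ([274, 18], 170, [280.0, 26.0]), ([141, 57], 162, [146.0, 67.0]), ([405, 157], 220, [412.0, 168.0]), ([374, 162], 202, [379.0, 172.0]), ([341, 167], 172, [347.0, 177.0])]
```

```bash
python3 -m pendant '[[[-0.04,0,0,0,0,0],[0,0,0,0,0,0],[0,0,0,0,0,0]]]' && python3 -c "
from rig import manip; print(manip.job_done())"
```

```text
time_s: 23.3
ee_pos: [0.4296, 0.2248, 0.237]
eef_rot: [[0.532, -0.0, 0.847], [-0.003, 1.0, 0.002], [-0.847, -0.003, 0.532]]
ft_force: [-1.1, 0.0, 0.2]
opening: 0.874
the job is handed in; nothing more can be done
None
```

The job is handed in at about 23 s of the 51 s allowed. The broken clip, from the middle slot, lies in the lime tray. The right-hand sound clip is pushed through the near axle's hole and released. The left-hand clip stayed in its slot.

**Clip in the axle:** After release, the leg tip and the grip in the scene image were within about 1 pixel (roughly 2 mm) of where a fully home clip should appear. While pushing, the force along the leg reversed to about 9.5 N at the expected stop, roughly 2 mm past the seat point.

**Tray and rack:** The broken clip still shows inside the tray walls in both fixed views. The left-hand clip moved less than a pixel or so, and the arm was clear of everything with wrist force near zero.

**Disagreements and gaps:**
- **Views:** The cameras disagreed by 2–3 mm on where the leg stood along the axle. I corrected this from the wrist and scene views before inserting.
- **Snap-over force:** I never saw the 10–15 N snap-over peak; readings between push steps stayed near 3–4 N along the leg.
- **After release:** I checked the released clip only by pixel measurement, since the 12 picture views were used up. The bow's spread was not measured directly.
- **Bystanders:** I did not measure the bystanders or the tray for movement at the end.

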